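Seal the vacuum tin and lift off its outer lid

ROBOT

A 7-joint arm with a two-finger parallel gripper is mounted at the origin on the work surface. World frame = base frame: x ahead of the robot, y to its left, z up, the work surface at z = 0. Lengths are in m, angles in rad, forces in N, time in s.
With the tool pointing down it reaches from about 0.425 to 0.875 m from the base axis. Payload 4.7 kg.
Tool frame: the origin (TCP) lies on the mounting face of the last link; the fingertips stand 173 mm ahead of it and the grasp point (between the pads) lies 155 mm ahead of it; y points along the fingers, x is the direction in which the jaws open and shut, and the axes are right-handed (so a half turn about y gives the same grasp; the last joint's range is limited). The gripper opens to 85 mm and grips with 20 to 120 N. Pads are 22 mm wide; open, the fingers measure 114 mm over their backs; the gripper's body (76 mm by 85 mm) begins 54 mm behind the grasp point. The pads swing forward as they close: fully open they stand 13 mm farther back than shut.
Start: joints at [-1.103, 0.321, -0.07, 1.45, 0.023, 1.371, -0.057], TCP at [0.285, 0.584, 0.405] pointing down, gripper open.
Joint ranges: [-2.86, 2.86], [-0.3, 2.09], [-1.38, 1.24], [0.06, 2.45], [-1.56, 4.7], [0.09, 2.05], [-2.69, 2.69]. Speed limits (rad/s): [2.57, 2.57, 3.14, 3.14, 3.14, 3.14, 3.14].

INTERFACE

Orientations are given as a 3x3 rotation matrix whose columns are the frame's x, y, z axes.
In Python, from rig import get_obs, imaging, bot gives the robot as it stands.
- The arm moves only by the tool jog_arm, never from a script. Its argument "motion" is a list of rows, each a list of 3 entries, a list of its own where there are three numbers: the turn, a rotation vector about the tool's x, y, z in rad, then the shift along the tool's x, y, z in mm, then the finger opening in mm, from 0 to 85.4. In form: [[[ax, ay, az], [x, y, z], claw], ...]. A call has 1 to 20 rows; each row is the pose to reach, as a shift and turn from the pose commanded when the call began, along the tool's axes at that moment; what a row does not reach only later rows make up. A row lasts 1/10 s, in which the tool goes at most 50 mm and 8.59 degrees, less where a joint would pass 70% of its speed; a pose out of reach is approached as far as the arm can. A call with a gripper value outside its range is refused whole. The fingers move at their own pace and stop on an object; the grip force is fixed at half the most. Time passes only in rows, so rows that repeat a pose let the fingers close. It gives the time, the measured TCP pose, the force and the opening at its end, in the units of the state.
- get_obs(): the state, without advancing time (a new reading comes with each control period).
- imaging.camera(name): name is "side" or "top"; returns a dict with "pixels" (480x640x3 uint8, red, green, blue), "depth" (480x640 float32, m along the optical axis (not along the pixel's ray), 0 where there is no reading), "mtx" (3x3 intrinsics, pixels), "dist_coeffs" ([k1, k2, p1, p2, k3] as OpenCV has them; the pictures are not rectified), "R" (3x3) and "t" (3): a world point X has camera coordinates R X + t. Camera axes: x right, y down, z forward; pixel columns grow to the right and rows downward; lengths in m; the calibration is good to about 2 mm. A picture is of the moment at which its call begins.
- bot.sign_off(): hands the job in, once; it reports no verdict.
The state is a dict: "time": time; "joint_positions": joint angles; "dq": joint speeds; "joint_torque": joint torques, N m; "ee_pos": TCP position; "tcp_rot": TCP orientation; "wrist_force": force on the tool from outside, world axes, zero at the start; "ft_torque": the same for the moment, N m; "opening": finger opening in m.
Only numpy, scipy, OpenCV 4.12 (cv2) and the standard library are available. Lean on these libraries where they do the work, as an engineer would, in place of code of your own. Each camera call takes 0.05 s, during which the arm holds its last target.

TASK

Pick up the nested double lid by its centre knob and lower both lids together, gently, onto the storage tin until the inner lid is fully seated, then let go and work the vacuum pump's sprung hand lever through at least three full strokes (down to its stop and all the way back up). Then take the outer lid alone by its ring collar, leaving the inner lid seated and undisturbed, and raise it until the whole outer lid is higher than the top of the knob; finish while holding it there, level and still, in the gripper. Leave the loaf pan, the jar and the scraper alone.

Things in the scene. Friction and masses are not known exactly. Their poses are not given: they have to be found in the camera images.
- inner_knob (a point): Centre of the grip of the inner lid's knob: upright wooden cylinder 22 mm in diameter, 38 mm tall (its top 16 mm above this point, its lower end 22 mm below, then a 16 mm stem). z is the lid's upward axis. The lid's underside is 70 mm below this point, its flange's underside 56 mm below. Starts nested with the outer lid on the bench, this point 70 mm up; lifting the knob carries both lids.
- outer_collar (a point): Centre of the outer lid's ring collar, an upright steel tube 54 mm outside, 48 mm inside, 24 mm tall (12 mm above and below this point), with the inner lid's knob standing up through it. z is the lid's upward axis. Plate top 12 mm below this point, skirt's lower edge 31 mm below. Nested, this point is 36 mm below inner_knob and 52 mm below the knob's top.
- tin_mouth (a point): Centre of the mouth of the fixed white tin at rim height, 110 mm above the bench; inside diameter 104 mm, outside 110. z up. The tin stands on a grey base plate (180 x 300 mm, 15 thick) with the pump; x, y are the plate's axes: lever points to -x, the tin stands 160 mm to the pump's +y side. With the inner lid seated, inner_knob is 56 mm above this point on its axis (about 4 mm play).
- lever (a joint): Angle of the pump's hand lever, rad: 0 fully up (as the spring keeps it), 0.6 fully down on its stop. A spring pushes it up: about 3 N at the pad when up, 8 N when down.
- lever_pad (a point): Centre of the top face of the black flat pad at the lever's free end (70 mm along the lever, 40 wide, 12 thick), 150 mm from the hinge. Pushed down from above. Up, the lever slopes 0.3 rad above level and this point is 200 mm above the bench; on the stop it slopes 0.3 rad below and this point is 89 mm lower. The spring brings the pad back up as the finger rises. Nothing solid under it.
- lever_hinge (a point): The lever's hinge axis (level, along the base plate's y), 150 mm above the bench.
- inner_lid: Loose inner lid, aluminium, about 0.3 kg; origin at the centre of its underside, z up through the knob. Tapered plug 96 mm in diameter, 14 mm deep (86 mm at its bottom edge) under a flange 112 mm in diameter, 5 mm thick, whose underside comes to rest on the tin's rim. On the bench it stands on its plug.
- outer_lid: Loose outer lid, aluminium, about 0.2 kg; origin at the centre of its skirt's lower edge, z up. Flat plate 126 mm in diameter, 3 mm thick, with a skirt 19 mm tall over all (inside diameter 120 mm) around the inner lid's flange and a central hole for the knob. It just rests on the inner lid's flange with about 4 mm of sideways play; nothing latches it.
- loaf_pan: Bystander: dark loaf pan with a baked loaf, 110 x 220 mm, about 92 mm tall, loose; origin under its centre.
- spice_jar: Bystander: white lidded jar, 68 mm in diameter, 100 mm tall, loose; origin under its centre.
- scraper: Bystander: bench scraper lying flat, steel blade with wooden back, about 100 x 120 mm, 16 mm thick, loose; origin on its underside.
Things that resemble listed ones, but are neither listed nor needed, are in the scene too. What is shaped like the outer_lid but black or purple is not meant.

How it is judged:
By the outcome, as a careful person would: the job done as asked, in the order asked, and still so for the second after the job is handed in, while the arm keeps its last pose, push and grip.
It also fails if it takes over 72 s, if anything falls off the work surface, if the arm or the gripper's body presses on something with over 40 N, if the wrist force passes 120 N, or if a joint passes its speed limit or range.

## Working session

There is one attempt and no reset: what is moved stays moved. The work goes in short steps, Python scripts to look and compute and a tool call to move; the robot and the scene stay as the last step left them, time stands still between calls to the robot, and variables do not carry over. Pictures are saved under pics/ and viewed, and the job is handed in when it is done.

Besides the shell and the picture viewer there is one more tool, called after "Request:" as name(argument=value, ...), one argument or row to a line, values as JSON. jog_arm: Moves the arm, as the interface text tells. Its arguments: {"type":"object","properties":{"motion":{"type":"array"}},"required":["motion"]}

```bash
mkdir -p pics; ls
python3 - <<'E'
from rig import get_obs, imaging, bot
import cv2, numpy as np
o=get_obs(); print(o)
for n in ("side","top"):
    c=imaging.camera(n); cv2.imwrite(f"pics/{n}0.png",c["pixels"][:,:,::-1]); np.savez(f"{n}0.npz",**c)
    print(n,c["mtx"],c["dist_coeffs"],c["R"],c["t"])
E
```

```text
pics
{'time': 0.0, 'joint_positions': array([-1.10288682,  0.32186294, -0.07008435,  1.45171711,  0.02258562,
        1.37080515, -0.05695562]), 'dq': array([ 0.00153288,  0.00102262,  0.0018471 , -0.00031439, -0.00017685,
       -0.0013756 ,  0.00099482]), 'joint_torque': array([-2.59194967e-04, -4.93583143e+01, -3.82365715e-01, -3.14343810e+01,
        1.31001158e-02,  1.14465968e-02, -1.24344430e-05]), 'ee_pos': array([0.28488842, 0.58400366, 0.40357608]), 'tcp_rot': array([[ 4.38416407e-01, -8.00475005e-04, -8.98771614e-01],
       [ 8.98769737e-01, -1.83893252e-03,  4.38417129e-01],
       [-2.00372230e-03, -9.99997989e-01, -8.67754779e-05]]), 'wrist_force': array([ 0.20026775,  1.13588574, -0.24669459]), 'ft_torque': array([-0.02923902,  0.02152729, -0.01941034]), 'opening': 0.08531082920254685}
side [[434.7290806    0.         319.0519798 ]
 [  0.         434.7290806  243.87624816]
 [  0.           0.           1.        ]] [-0.01937458  0.          0.          0.          0.        ] [[ 0.9233117  -0.38388098  0.01144095]
 [-0.17300451 -0.44233806 -0.88000368]
 [ 0.34287745  0.81053836 -0.47482905]] [-0.49833916  0.21235532  0.94600183]
top [[474.90606907   0.         322.73522865]
 [  0.         474.90606907 232.46261686]
 [  0.           0.           1.        ]] [0.00898963 0.         0.         0.         0.        ] [[-0.02503323 -0.99965418  0.00805308]
 [-0.9944914   0.02408213 -0.10201424]
 [ 0.10178503 -0.01056247 -0.99475034]] [-0.04137597  0.52859999  1.13382967]
```

View pics/side0.png

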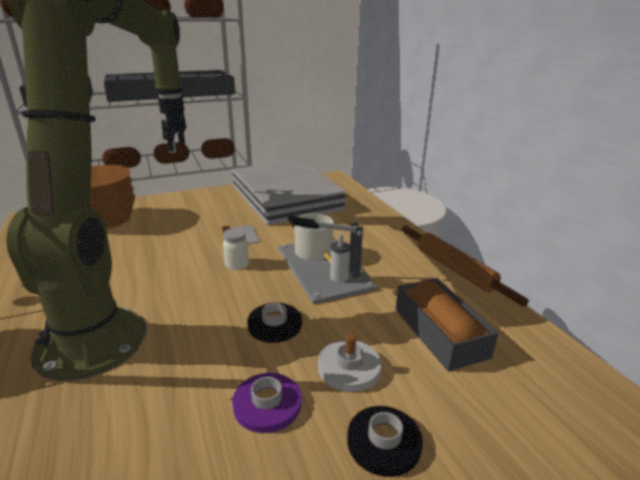

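View pics/top0.png

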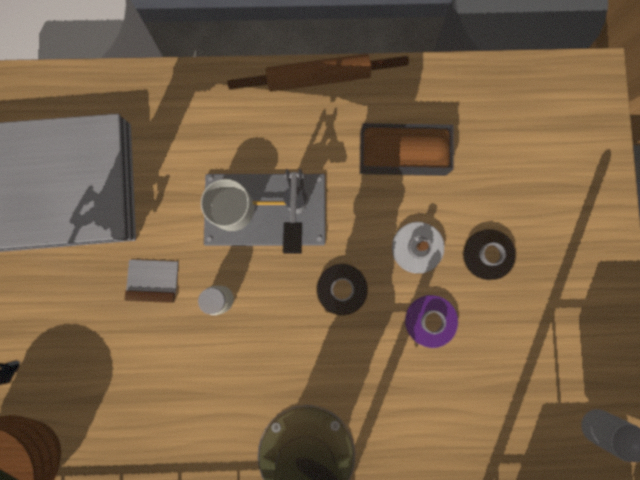

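Side view: the white nested lids with the wooden knob are at about (350,362), the tin at (313,237), the lever pad at (303,222) and the pump post at (355,250). Top view: lids are near (419,247), tin mouth (227,205), pad (292,238). The black and purple lids are decoys.

Run:
```python
import cv2,numpy as np
t=cv2.imread("pics/top0.png"); s=cv2.imread("pics/side0.png")
def crop(im,x,y,w,h,k,n): cv2.imwrite(n,cv2.resize(im[y:y+h,x:x+w],None,fx=k,fy=k,interpolation=cv2.INTER_CUBIC))
crop(t,190,160,150,110,5,"pics/t_tin.png")
crop(t,370,200,100,100,6,"pics/t_lid.png")
crop(s,270,200,130,190,3,"pics/s_c.png")
```

```text
(no output)
```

View pics/t_tin.png

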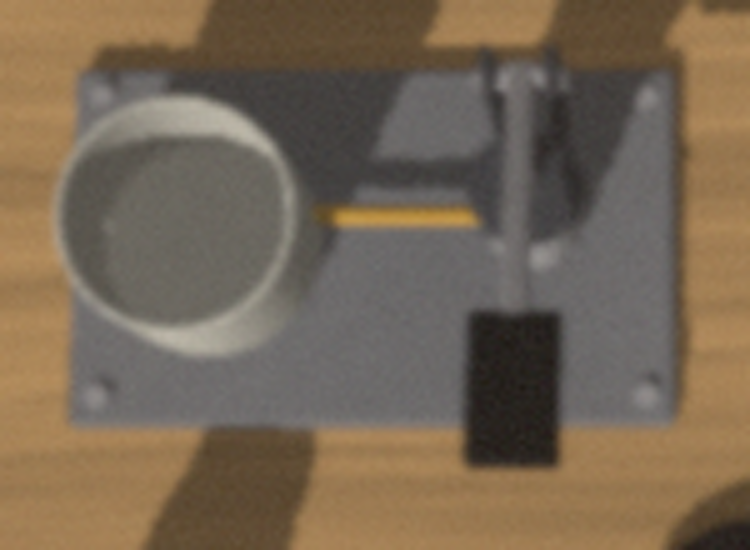

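View pics/t_lid.png

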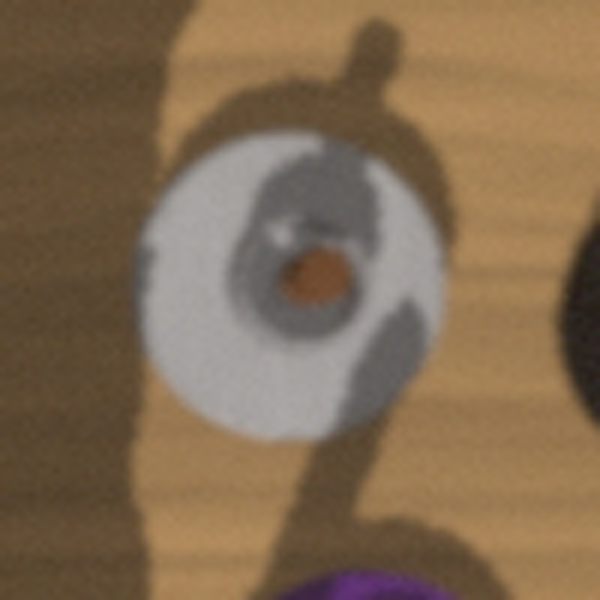

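View pics/s_c.png

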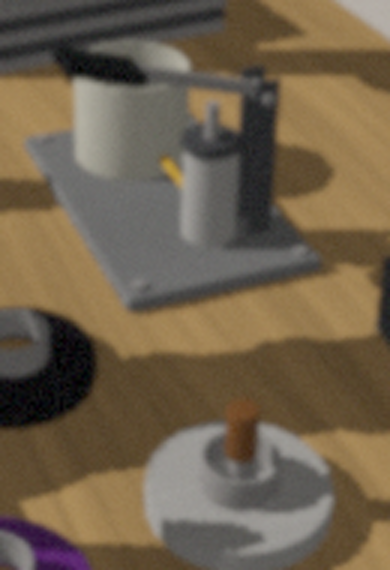

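```bash
cat > h.py <<'E'
import cv2,numpy as np
def load(n): return dict(np.load(n))
def ray(c,px,z):
    p=cv2.undistortPoints(np.array(px,float).reshape(-1,1,2),c["mtx"],c["dist_coeffs"]).reshape(-1,2)
    R,t=c["R"],c["t"]; C=-R.T@t
    d=np.c_[p,np.ones(len(p))]@R
    s=(z-C[2])/d[:,2]
    return C+d*s[:,None]
def cloud(c):
    d=c["depth"]; v,u=np.mgrid[0:480,0:640]
    p=cv2.undistortPoints(np.c_[u.ravel(),v.ravel()].astype(float).reshape(-1,1,2),c["mtx"],c["dist_coeffs"]).reshape(-1,2)
    X=np.c_[p,np.ones(len(p))]*d.ravel()[:,None]
    W=(X-c["t"])@c["R"]; W[d.ravel()<=0]=np.nan
    return W.reshape(480,640,3)
def proj(c,X):
    r,_=cv2.Rodrigues(c["R"]); return cv2.projectPoints(np.array(X,float).reshape(-1,1,3),r,c["t"],c["mtx"],c["dist_coeffs"])[0].reshape(-1,2)
def circ(P):
    A=np.c_[2*P[:,:2],np.ones(len(P))]; b=(P[:,:2]**2).sum(1); s=np.linalg.lstsq(A,b,rcond=None)[0]
    return s[:2],np.sqrt(s[2]+s[:2]@s[:2])
E
python3 - <<'E'
from h import *
t=load("top0.npz"); s=load("side0.npz")
T=lambda l,ox,oy,k:[(x/k+ox,y/k+oy) for x,y in l]
print("knob top",ray(t,T([(323,273)],370-.4,200-.4,6),.086))
# lid outline pts
L=T([(140,300),(292,132),(445,275),(295,440),(185,180),(400,180),(190,398)],369.6,199.6,6)
print("plate",circ(ray(t,L,.022)))
R=T([(57,215),(175,95),(297,215),(90,140),(262,130),(75,280),(120,325)],189.6,159.6,5)
print("tin",circ(ray(t,R,.110)))
base=ray(t,T([(82,70),(680,68),(678,425),(72,425)],189.6,159.6,5),.015);print(base,base.mean(0))
print("pad corners",ray(t,T([(470,312),(560,312),(558,465),(463,465)],189.6,159.6,5),.2).round(4))
for n,c in(("top",t),("side",s)):
    W=cloud(c); 
    m=(W[...,2]>.06)&(W[...,2]<.12)&(abs(W[...,0]-.47)<.1)&(abs(W[...,1]+.24)<.07)
    print(n,"knob",m.sum(),W[m].mean(0) if m.any() else 0, np.percentile(W[m][:,2],[50,95]) if m.any() else 0)
    m=(W[...,2]>.104)&(W[...,2]<.116)&(abs(W[...,0]-.57)<.09)&(abs(W[...,1]-.2)<.08)
    P=W[m]; print(n,"rim",m.sum(), P.min(0),P.max(0), circ(P))
    m=(W[...,2]>.16)&(abs(W[...,0]-.5)<.12)&(abs(W[...,1]-.07)<.04); P=W[m]
    print(n,"lever",m.sum(),P.min(0),P.max(0))
E
```

```text
knob top [[ 0.48633094 -0.28627379  0.086     ]]
plate (array([ 0.48574075, -0.28809541]), np.float64(0.06260002086927344))
tin (array([0.59214803, 0.16716121]), np.float64(0.054956835579342216))
[[ 0.6833463   0.23304824  0.015     ]
 [ 0.6775243  -0.06540716  0.015     ]
 [ 0.49846575 -0.05982779  0.015     ]
 [ 0.50575618  0.23799059  0.015     ]] [0.59127313 0.08645097 0.015     ]
pad corners [[ 0.5336  0.0284  0.2   ]
 [ 0.5327 -0.0091  0.2   ]
 [ 0.4689 -0.0069  0.2   ]
 [ 0.4699  0.0323  0.2   ]]
top knob 88 [ 0.48591856 -0.28469229  0.08237015] [0.08476071 0.08867837]
top rim 205 [0.53889768 0.12004981 0.10400159] [0.64791154 0.22306831 0.11585403] (array([0.59296193, 0.16921149]), np.float64(0.053110819176149134))
top lever 35 [0.46889746 0.03002622 0.18893482] [0.53291528 0.03264508 0.20787447]
side knob 174 [ 0.48499986 -0.29009531  0.07836033] [0.08096263 0.08832006]
side rim 157 [0.53986244 0.12009507 0.10400034] [0.64744452 0.22645686 0.11437073] (array([0.5935678 , 0.17122545]), np.float64(0.05299083924375136))
side lever 7 [0.46979405 0.03030603 0.20332236] [0.49838671 0.03238941 0.21060257]
```

Run:
```python
from h import *
def draw(name,c,im,dx=0,dy=0):
    im=cv2.resize(im,None,fx=4,fy=4,interpolation=cv2.INTER_CUBIC)
    a=np.linspace(0,2*np.pi,60)
    def C(x,y,z,r,col):
        p=proj(c,np.c_[x+r*np.cos(a),y+r*np.sin(a),np.full(60,z)])*4+1.5
        cv2.polylines(im,[p.round().astype(int)],True,col,1)
    C(.486,-.2865,.086,.011,(0,255,0));C(.486,-.2865,.048,.011,(0,255,0));C(.486,-.2875,.022,.063,(255,0,0));C(.486,-.2875,.046,.027,(255,0,0))
    C(.593,.169,.110,.055,(0,0,255));C(.593,.169,.110,.052,(0,0,255))
    return im
s=load("side0.npz");t=load("top0.npz")
i=draw("s",s,cv2.imread("pics/side0.png"));cv2.imwrite("pics/ov_s.png",np.hstack([i[310*4:400*4,300*4:400*4],i[205*4:275*4+80,270*4:370*4]]))
i=draw("t",t,cv2.imread("pics/top0.png"));cv2.imwrite("pics/ov_t.png",np.hstack([i[205*4:285*4,375*4:465*4],i[165*4:245*4,190*4:280*4]]))
```

```text
(no output)
```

View pics/ov_s.png

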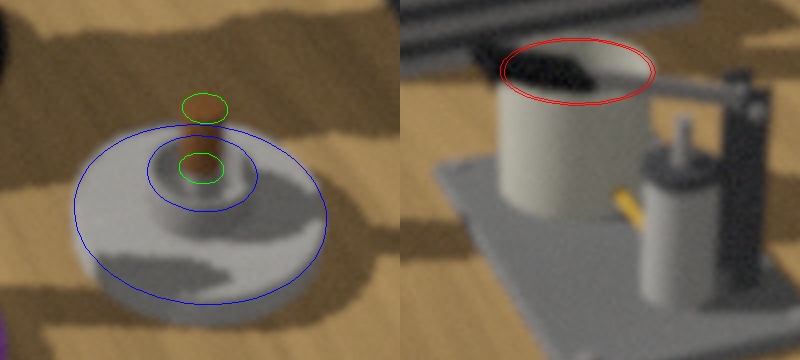

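View pics/ov_t.png

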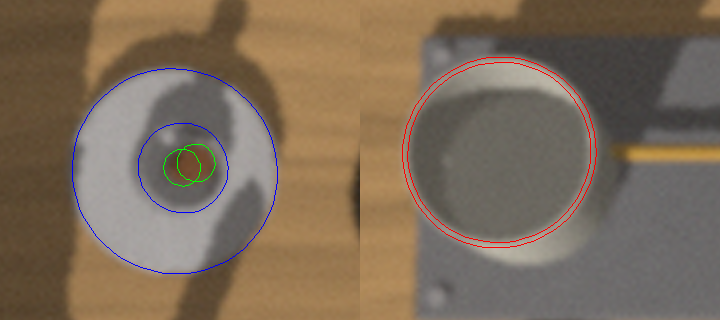

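Request:
jog_arm(
  motion=[
    [[0,1.1169,0],[-229,-66,-406],85],
    [[0,1.1169,0],[-229,-66,-406],85],
    [[0,1.1169,0],[-229,-66,-406],85],
    [[0,1.1169,0],[-229,-66,-406],85],
    [[0,1.1169,0],[-229,-66,-406],85],
    [[0,1.1169,0],[-229,-66,-406],85],
    [[0,1.1169,0],[-229,-66,-406],85],
    [[0,1.1169,0],[-229,-66,-406],85],
    [[0,1.1169,0],[-229,-66,-406],85],
    [[0,1.1169,0],[-229,-66,-406],85],
    [[0,1.1169,0],[-229,-66,-406],85],
    [[0,1.1169,0],[-229,-66,-406],85],
  ],
)

```text
time: 1.3
ee_pos: [0.5493, 0.2006, 0.4702]
tcp_rot: [[1.0, -0.001, 0.0], [-0.0, 0.0, 1.0], [-0.001, -1.0, 0.0]]
wrist_force: [0.1, 0.4, -0.8]
opening: 0.0849
```

Both overlays line up within about 1 mm. Next I move above the knob.

Request:
jog_arm(
  motion=[
    [[0,0,0],[-63,0,-487],85],
    [[0,0,0],[-63,0,-487],85],
    [[0,0,0],[-63,0,-487],85],
    [[0,0,0],[-63,0,-487],85],
    [[0,0,0],[-63,0,-487],85],
    [[0,0,0],[-63,0,-487],85],
    [[0,0,0],[-63,0,-487],85],
    [[0,0,0],[-63,0,-487],85],
    [[0,0,0],[-63,0,-487],85],
    [[0,0,0],[-63,0,-487],85],
    [[0,0,0],[-63,140,-487],60],
    [[0,0,0],[-63,140,-487],60],
    [[0,0,0],[-63,140,-487],60],
    [[0,0,0],[-63,140,-487],60],
    [[0,0,0],[-63,140,-487],60],
    [[0,0,0],[-63,140,-487],60],
  ],
)

```text
time: 2.9
ee_pos: [0.4879, -0.2864, 0.3333]
tcp_rot: [[1.0, 0.004, -0.002], [0.002, -0.001, 1.0], [0.004, -1.0, -0.001]]
wrist_force: [-0.5, 0.5, 0.7]
opening: 0.0601
```

```bash
cat > pic.py <<'E'
import sys
from rig import get_obs, imaging
from h import *
tag=sys.argv[1]
for n in ("side","top"):
    c=imaging.camera(n); cv2.imwrite(f"pics/{n}{tag}.png",c["pixels"][:,:,::-1]); np.savez(f"{n}{tag}.npz",**c)
o=get_obs(); print(o["time"],o["ee_pos"].round(4),o["wrist_force"].round(2),o["opening"],o["joint_positions"].round(2))
x,y,w,h=[int(v) for v in sys.argv[2:6]]; x2,y2=[int(v) for v in sys.argv[6:8]]
f=lambda n,x,y:cv2.resize(cv2.imread(f"pics/{n}{tag}.png")[y:y+h,x:x+w],None,fx=400/w,fy=400/w,interpolation=cv2.INTER_CUBIC)
cv2.imwrite(f"pics/c{tag}.png",np.hstack([f("side",x,y),f("top",x2,y2)]))
E
python3 pic.py 1 290 250 130 150 350 180
```

```text
3.0 [ 0.4876 -0.2868  0.3333] [0.16 0.25 0.51] 0.06006228583714744 [-0.16  0.22  0.74  1.78 -0.16  1.19  0.62]
```

View pics/c1.png

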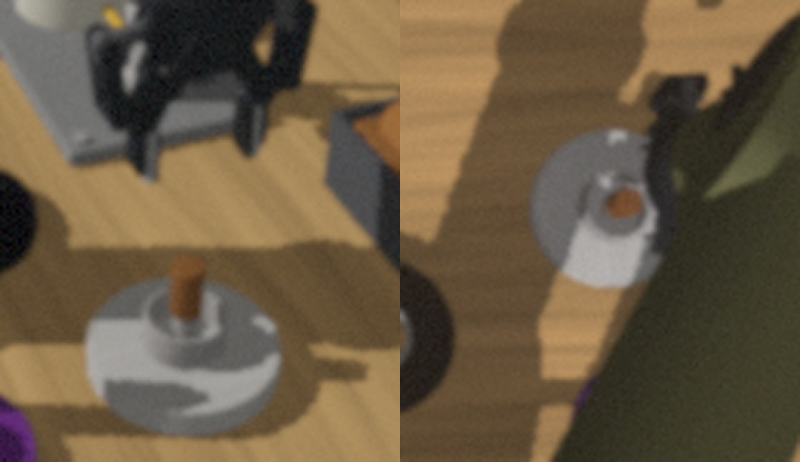

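The knob stands free between the fingers, which are open along x. I descend and close.

Request:
jog_arm(
  motion=[
    [[0,0,0],[-1.5,40,0],60],
    [[0,0,0],[-1.5,70,0],50],
    [[0,0,0],[-1.5,90,0],50],
    [[0,0,0],[-1.5,104,0],50],
    [[0,0,0],[-1.5,104,0],50],
    [[0,0,0],[-1.5,104,0],50],
    [[0,0,0],[-1.5,104,0],30],
    [[0,0,0],[-1.5,104,0],10],
    [[0,0,0],[-1.5,104,0],10],
    [[0,0,0],[-1.5,104,0],10],
    [[0,0,0],[-1.5,104,0],10],
    [[0,0,0],[-1.5,104,0],10],
    [[0,0,0],[-1.5,104,0],10],
    [[0,0,0],[-1.5,104,0],10],
  ],
)

```text
time: 4.4
ee_pos: [0.4864, -0.2869, 0.2283]
tcp_rot: [[1.0, 0.004, -0.0], [0.0, -0.001, 1.0], [0.004, -1.0, -0.001]]
wrist_force: [3.4, -0.9, 7.3]
opening: 0.0205
```

```bash
python3 pic.py 2 290 250 130 150 350 180
```

```text
4.5 [ 0.4864 -0.2869  0.2283] [ 3.7  -0.65  6.39] 0.020481679412013634 [-0.11  0.35  0.7   1.88 -0.27  1.    0.71]
```

View pics/c2.png

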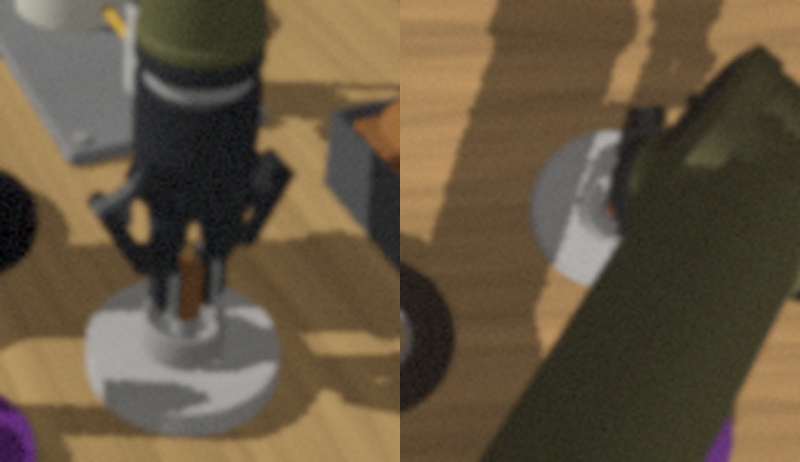

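The jaws have closed on the knob (opening 20.5 mm, knob visible between the pads). I lift gently.

Request:
jog_arm(
  motion=[
    [[0,0,0],[0,-3,0],10],
    [[0,0,0],[0,-8,0],10],
    [[0,0,0],[0,-16,0],10],
    [[0,0,0],[0,-28,0],10],
    [[0,0,0],[0,-42,0],10],
    [[0,0,0],[0,-58,0],10],
    [[0,0,0],[0,-76,0],10],
    [[0,0,0],[0,-96,0],10],
    [[0,0,0],[0,-116,0],10],
    [[0,0,0],[0,-136,0],10],
    [[0,0,0],[0,-156,0],10],
    [[0,0,0],[0,-176,0],10],
    [[0,0,0],[0,-196,0],10],
    [[0,0,0],[0,-214,0],10],
    [[0,0,0],[0,-230,0],10],
    [[0,0,0],[0,-242,0],10],
    [[0,0,0],[0,-250,0],10],
    [[0,0,0],[0,-250,0],10],
  ],
)

```text
time: 6.3
ee_pos: [0.485, -0.2869, 0.4781]
tcp_rot: [[1.0, 0.002, 0.0], [-0.0, -0.001, 1.0], [0.002, -1.0, -0.001]]
wrist_force: [0.7, 0.0, -5.7]
opening: 0.0203
```

```bash
python3 pic.py 3 290 200 130 150 350 180
```

```text
6.4 [ 0.4849 -0.2865  0.4763] [-0.22 -0.36 -7.19] 0.020399830826936687 [-0.2   0.12  0.76  1.58 -0.09  1.47  0.56]
```

View pics/c3.png

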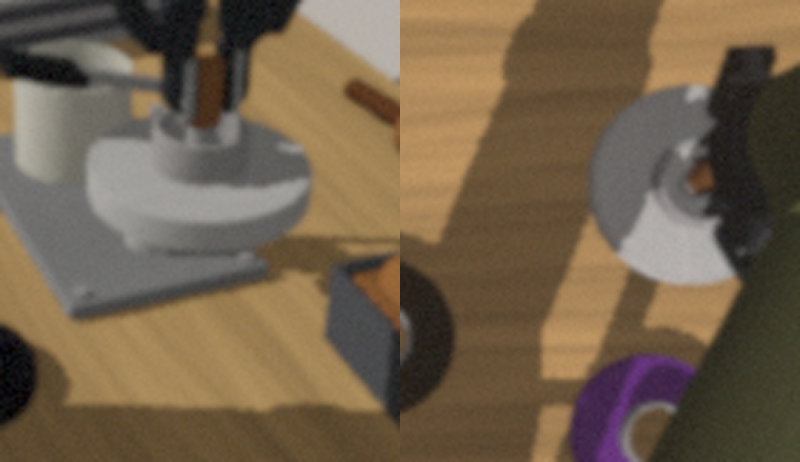

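The wrist carries about -6 N, which fits both lids, and they look level. Next I carry them over to the tin.

Request:
jog_arm(
  motion=[
    [[0,0,0],[1,0,5],10],
    [[0,0,0],[4,0,16],10],
    [[0,0,0],[8,0,33],10],
    [[0,0,0],[14,0,57],10],
    [[0,0,0],[20,0,85],10],
    [[0,0,0],[27,0,115],10],
    [[0,0,0],[34,0,145],10],
    [[0,0,0],[41,0,175],10],
    [[0,0,0],[48,0,205],10],
    [[0,0,0],[56,0,235],10],
    [[0,0,0],[63,0,265],10],
    [[0,0,0],[70,0,295],10],
    [[0,0,0],[77,0,325],10],
    [[0,0,0],[84,0,355],10],
    [[0,0,0],[91,0,385],10],
    [[0,0,0],[98,0,412],10],
    [[0,0,0],[103,0,434],10],
    [[0,0,0],[106,0,448],10],
    [[0,0,0],[108,0,456],10],
    [[0,0,0],[108,0,456],10],
  ],
)

```text
time: 8.4
ee_pos: [0.593, 0.1703, 0.4764]
tcp_rot: [[1.0, -0.001, -0.001], [0.001, -0.0, 1.0], [-0.001, -1.0, -0.0]]
wrist_force: [-0.9, -0.5, -7.1]
opening: 0.0203
```

```bash
python3 pic.py 4 250 130 130 150 170 120
```

```text
8.5 [0.5931 0.1678 0.4768] [ 0.67 -1.29 -6.82] 0.02048587750740367 [-0.66  0.23  0.41  1.44 -0.09  1.49 -0.25]
```

View pics/c4.png

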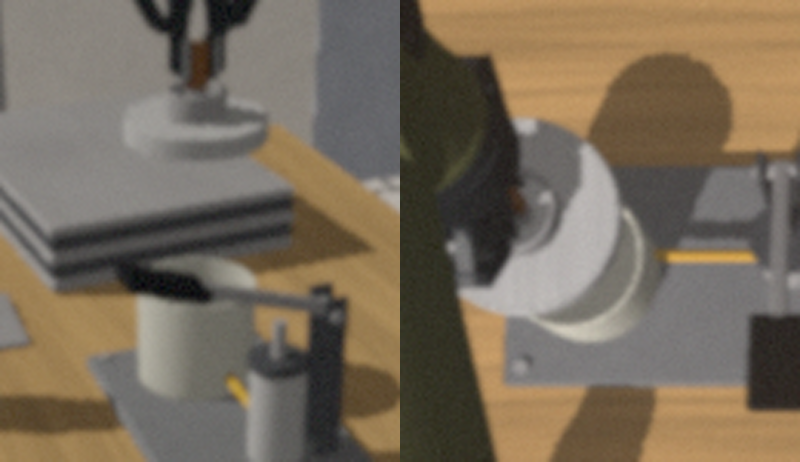

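Run:
```python
from h import *
c=load("top4.npz"); k=400/130
P=[(560,126),(598,152),(622,210),(608,262),(580,300),(535,316),(500,313)]
P=[((x-400+.5)/k-.5+170,(y+.5)/k-.5+120) for x,y in P]
Q=ray(c,P,.2705); print(circ(Q))
from scipy.optimize import least_squares
print(least_squares(lambda v:np.hypot(*(Q[:,:2]-v).T)-.063,[.593,.168]).x)
```

```text
(array([0.59009928, 0.16617182]), np.float64(0.06291127623250163))
[0.59016093 0.16630816]
```

Request:
jog_arm(
  motion=[
    [[0,0,0],[0,3,1],10],
    [[0,0,0],[0,10,1],10],
    [[0,0,0],[0,22,1],10],
    [[0,0,0],[0,37,1],10],
    [[0,0,0],[0,53,1],10],
    [[0,0,0],[0,69,1],10],
    [[0,0,0],[0,85,1],10],
    [[0,0,0],[0,100,1],10],
    [[0,0,0],[0,113,1],10],
    [[0,0,0],[0,123,1],10],
    [[0,0,0],[0,130,1],10],
    [[0,0,0],[0,133,1],10],
    [[0,0,0],[0,133,1],10],
    [[0,0,0],[0,133,1],10],
  ],
)

```text
time: 9.9
ee_pos: [0.5933, 0.1705, 0.3445]
tcp_rot: [[1.0, 0.001, -0.0], [0.0, 0.001, 1.0], [0.001, -1.0, 0.001]]
wrist_force: [-0.1, 0.6, -6.5]
opening: 0.0205
```

```bash
python3 pic.py 5 250 180 130 130 170 120
```

```text
10.0 [0.5933 0.1705 0.3446] [-0.26 -0.9  -6.27] 0.020281306244547857 [-0.65  0.3   0.4   1.63 -0.12  1.24 -0.23]
```

View pics/c5.png

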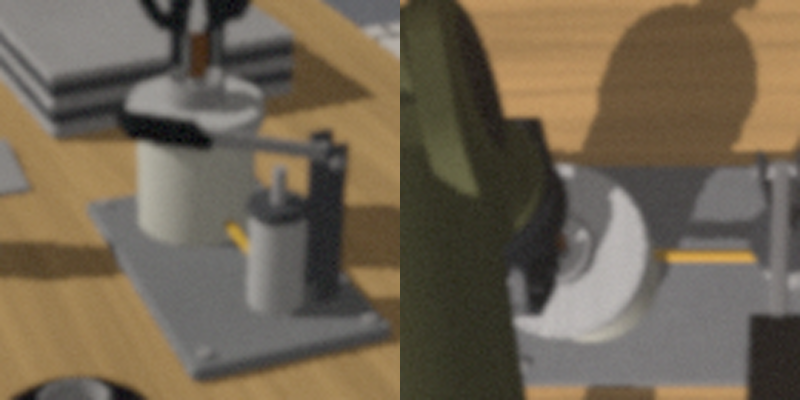

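Request:
jog_arm(
  motion=[
    [[0,0,0],[0,2,-1],10],
    [[0,0,0],[0,4,-1],10],
    [[0,0,0],[0,6,-1],10],
    [[0,0,0],[0,8,-1],10],
    [[0,0,0],[0,10,-1],10],
    [[0,0,0],[0,12,-1],10],
    [[0,0,0],[0,14,-1],10],
    [[0,0,0],[0,15,-1],10],
    [[0,0,0],[0,16,-1],10],
    [[0,0,0],[0,16,-1],10],
    [[0,0,0],[0,16,-1],10],
  ],
)

```text
time: 11.1
ee_pos: [0.593, 0.1694, 0.3278]
tcp_rot: [[1.0, 0.0, -0.0], [0.0, 0.0, 1.0], [0.0, -1.0, 0.0]]
wrist_force: [0.6, 0.4, -7.5]
opening: 0.0202
```

Request:
jog_arm(
  motion=[
    [[0,0,0],[0,1,0],10],
    [[0,0,0],[0,1,0],10],
    [[0,0,0],[0,2,0],10],
    [[0,0,0],[0,2,0],10],
    [[0,0,0],[0,3,0],10],
    [[0,0,0],[0,3,0],10],
    [[0,0,0],[0,3,0],10],
  ],
)

```text
time: 11.8
ee_pos: [0.593, 0.1694, 0.3247]
tcp_rot: [[1.0, -0.0, -0.0], [0.0, -0.0, 1.0], [-0.0, -1.0, -0.0]]
wrist_force: [0.3, -0.5, -6.7]
opening: 0.0202
```

Request:
jog_arm(
  motion=[
    [[0,0,0],[0,0.7,0],10],
    [[0,0,0],[0,0.7,0],10],
    [[0,0,0],[0,1.4,0],10],
    [[0,0,0],[0,1.4,0],10],
    [[0,0,0],[0,1.4,0],10],
  ],
)

```text
time: 12.3
ee_pos: [0.5931, 0.1694, 0.3242]
tcp_rot: [[1.0, 0.001, -0.0], [0.0, 0.001, 1.0], [0.001, -1.0, 0.001]]
wrist_force: [-2.2, -0.5, 0.8]
opening: 0.0203
```

The rim takes the weight at TCP z = 0.3242, against 0.3243 expected, so the lid is seated. I let go.

Request:
jog_arm(
  motion=[
    [[0,0,0],[0,0,0],22],
    [[0,0,0],[0,0,0],25],
    [[0,0,0],[0,0,0],30],
    [[0,0,0],[0,0,0],40],
    [[0,0,0],[0,0,0],46],
    [[0,0,0],[0,0,0],46],
    [[0,0,0],[0,-10,0],46],
    [[0,0,0],[0,-40,0],46],
    [[0,0,0],[0,-90,0],46],
    [[0,0,0],[0,-120,0],46],
    [[0,0,0],[0,-120,0],46],
  ],
)

```text
time: 13.4
ee_pos: [0.594, 0.1691, 0.4501]
tcp_rot: [[1.0, 0.01, 0.0], [-0.0, 0.004, 1.0], [0.01, -1.0, 0.004]]
wrist_force: [-0.1, -0.2, -0.8]
opening: 0.0461
```

```bash
python3 pic.py 6 250 180 130 130 170 120
```

```text
13.5 [0.5931 0.1693 0.4447] [-0.95  0.27 -0.8 ] 0.045944992202947496 [-0.66  0.24  0.41  1.49 -0.1   1.42 -0.25]
```

View pics/c6.png

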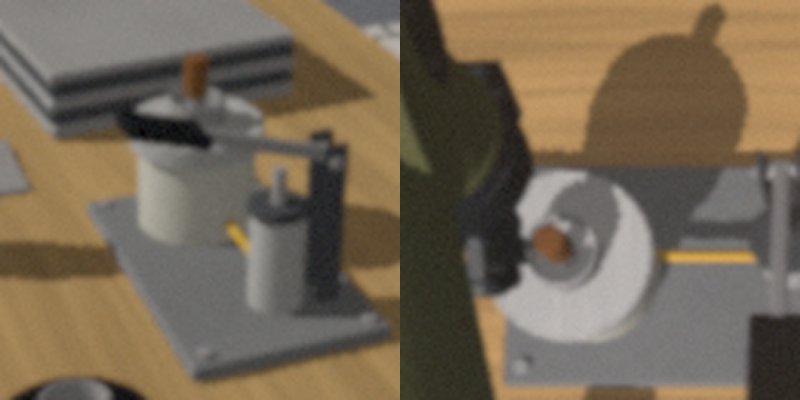

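The lids sit level on the tin with the knob free. Next is the pump pad: close the fingers and go above it.

Request:
jog_arm(
  motion=[
    [[0,0,0],[-20,-10,-30],0],
    [[0,0,0],[-45,-10,-78],0],
    [[0,0,0],[-68,-5,-117],0],
    [[0,0,0],[-85,5,-147],0],
    [[0,0,0],[-92,15,-159],0],
    [[0,0,0],[-92,35,-159],0],
    [[0,0,0],[-92,47,-159],0],
    [[0,0,0],[-92,47,-159],0],
    [[0,0,0],[-92,47,-159],0],
  ],
)

```text
time: 14.4
ee_pos: [0.5011, 0.011, 0.396]
tcp_rot: [[1.0, -0.001, -0.001], [0.001, -0.001, 1.0], [-0.001, -1.0, -0.001]]
wrist_force: [-0.3, -0.3, 0.3]
opening: 0.0001
```

```bash
python3 pic.py 7 250 160 130 130 230 160
```

```text
14.5 [0.5014 0.0109 0.3968] [-0.25 -0.74  1.02] -0.00030039858569926947 [-0.56 -0.    0.49  1.84  0.    1.31 -0.07]
```

View pics/c7.png

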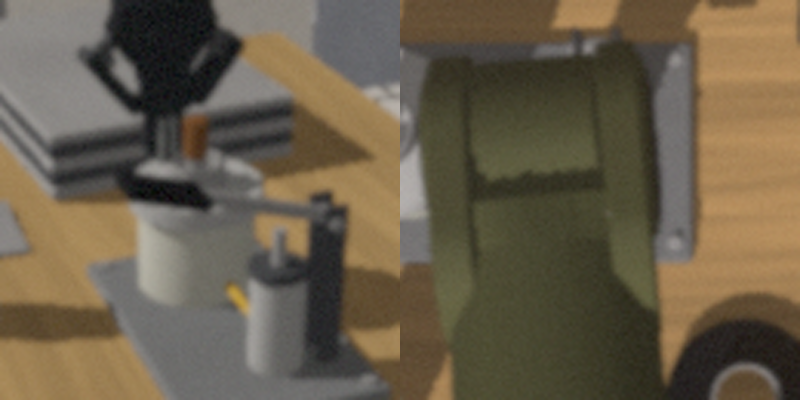

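The closed fingertips are right above the black pad. I press down.

Request:
jog_arm(
  motion=[
    [[0,0,0],[0,10,0],0],
    [[0,0,0],[0,18,0],0],
    [[0,0,0],[0,26,0],0],
    [[0,0,0],[0,36,0],0],
    [[0,0,0],[0,46,0],0],
    [[0,0,0],[0,56,0],0],
    [[0,0,0],[0,66,0],0],
    [[0,0,0],[0,76,0],0],
    [[0,0,0],[0,86,0],0],
    [[0,0,0],[0,96,0],0],
    [[0,0,0],[0,104,0],0],
    [[0,0,0],[0,108,0],0],
    [[0,0,0],[0,108,0],0],
    [[0,0,0],[0,108,0],0],
  ],
)

```text
time: 15.9
ee_pos: [0.5026, 0.0103, 0.2894]
tcp_rot: [[1.0, 0.006, 0.0], [-0.0, 0.0, 1.0], [0.006, -1.0, 0.0]]
wrist_force: [1.2, 0.3, 7.9]
opening: -0.0
```

```bash
python3 pic.py 8 250 160 130 130 230 160
```

```text
16.0 [0.5026 0.0103 0.2895] [1.21 0.25 7.8 ] 0.0003585701832554809 [-0.55  0.1   0.5   1.97 -0.05  1.08 -0.02]
```

View pics/c8.png

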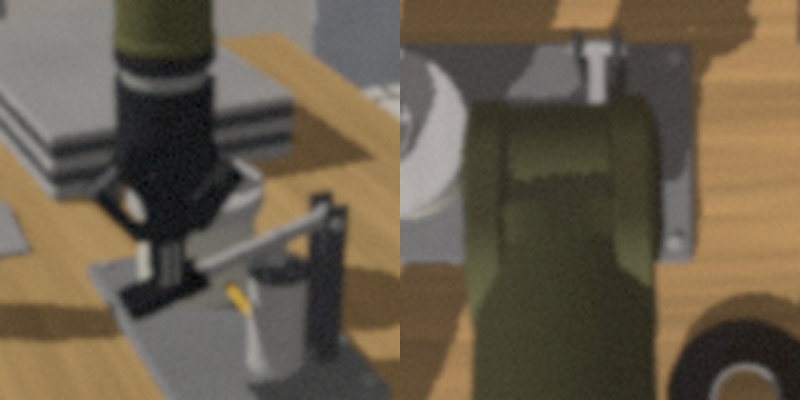

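Fingertips near the pad centre and the lever almost down, at 7.9 N. I go a few mm more to find the stop.

Request:
jog_arm(
  motion=[
    [[0,0,0],[0,3,0],0],
    [[0,0,0],[0,5,0],0],
    [[0,0,0],[0,5,0],0],
    [[0,0,0],[0,5,0],0],
  ],
)

```text
time: 16.4
ee_pos: [0.5032, 0.0101, 0.2866]
tcp_rot: [[1.0, 0.007, 0.0], [-0.0, 0.001, 1.0], [0.007, -1.0, 0.001]]
wrist_force: [-2.7, -1.1, 21.6]
opening: 0.0
```

The stop is clearly felt (21.6 N at z 0.2866). Now back up fully, then more strokes.

Request:
jog_arm(
  motion=[
    [[0,0,0],[0,-15,0],0],
    [[0,0,0],[0,-35,0],0],
    [[0,0,0],[0,-60,0],0],
    [[0,0,0],[0,-85,0],0],
    [[0,0,0],[0,-105,0],0],
    [[0,0,0],[0,-113,0],0],
    [[0,0,0],[0,-113,0],0],
    [[0,0,0],[0,-113,0],0],
  ],
)

```text
time: 17.2
ee_pos: [0.5007, 0.0105, 0.3948]
tcp_rot: [[1.0, -0.002, -0.0], [0.0, -0.0, 1.0], [-0.002, -1.0, -0.0]]
wrist_force: [-0.2, 0.5, -0.5]
opening: 0.0002
```

```bash
python3 pic.py 9 250 160 130 130 230 160
```

```text
17.3 [0.5006 0.0105 0.3947] [ 0.21  0.43 -0.22] 3.9424843826919886e-05 [-0.56 -0.    0.49  1.84  0.    1.3  -0.07]
```

View pics/c9.png

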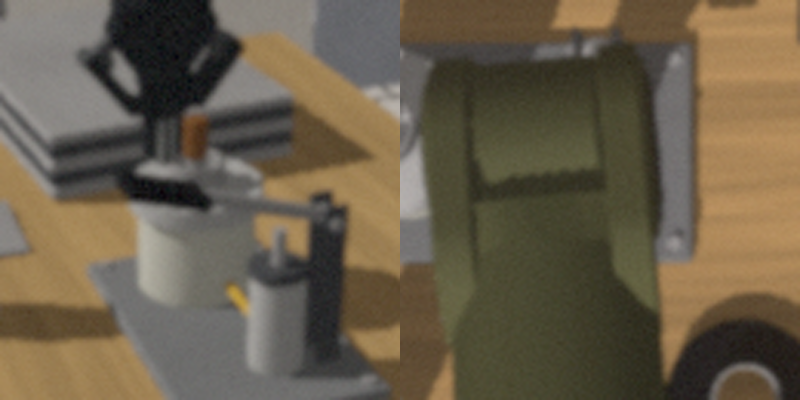

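Request:
jog_arm(
  motion=[
    [[0,0,0],[0,10,0],0],
    [[0,0,0],[0,20,0],0],
    [[0,0,0],[0,32,0],0],
    [[0,0,0],[0,44,0],0],
    [[0,0,0],[0,56,0],0],
    [[0,0,0],[0,68,0],0],
    [[0,0,0],[0,80,0],0],
    [[0,0,0],[0,92,0],0],
    [[0,0,0],[0,102,0],0],
    [[0,0,0],[0,109,0],0],
    [[0,0,0],[0,114,0],0],
    [[0,0,0],[0,114,0],0],
    [[0,0,0],[0,114,0],0],
    [[0,0,0],[0,114,0],0],
  ],
)

```text
time: 18.7
ee_pos: [0.5033, 0.0101, 0.2863]
tcp_rot: [[1.0, 0.008, 0.0], [-0.0, 0.002, 1.0], [0.008, -1.0, 0.002]]
wrist_force: [-4.1, -0.1, 26.4]
opening: 0.0002
```

Request:
jog_arm(
  motion=[
    [[0,0,0],[0,-15,0],0],
    [[0,0,0],[0,-35,0],0],
    [[0,0,0],[0,-60,0],0],
    [[0,0,0],[0,-85,0],0],
    [[0,0,0],[0,-105,0],0],
    [[0,0,0],[0,-113,0],0],
    [[0,0,0],[0,-113,0],0],
    [[0,0,0],[0,-113,0],0],
  ],
)

```text
time: 19.5
ee_pos: [0.5007, 0.0105, 0.3938]
tcp_rot: [[1.0, -0.002, -0.0], [0.0, -0.0, 1.0], [-0.002, -1.0, -0.0]]
wrist_force: [0.4, 0.0, -0.4]
opening: 0.0002
```

Request:
jog_arm(
  motion=[
    [[0,0,0],[0,10,0],0],
    [[0,0,0],[0,20,0],0],
    [[0,0,0],[0,32,0],0],
    [[0,0,0],[0,44,0],0],
    [[0,0,0],[0,56,0],0],
    [[0,0,0],[0,68,0],0],
    [[0,0,0],[0,80,0],0],
    [[0,0,0],[0,92,0],0],
    [[0,0,0],[0,102,0],0],
    [[0,0,0],[0,109,0],0],
    [[0,0,0],[0,113,0],0],
    [[0,0,0],[0,113,0],0],
    [[0,0,0],[0,113,0],0],
    [[0,0,0],[0,113,0],0],
  ],
)

```text
time: 20.9
ee_pos: [0.5032, 0.01, 0.2862]
tcp_rot: [[1.0, 0.007, 0.0], [-0.0, 0.002, 1.0], [0.007, -1.0, 0.002]]
wrist_force: [-5.6, -0.2, 26.5]
opening: -0.0
```

The lever went all the way back up between strokes. Three presses have reached the stop, and I add a fourth for margin.

Request:
jog_arm(
  motion=[
    [[0,0,0],[0,-15,0],0],
    [[0,0,0],[0,-35,0],0],
    [[0,0,0],[0,-60,0],0],
    [[0,0,0],[0,-85,0],0],
    [[0,0,0],[0,-105,0],0],
    [[0,0,0],[0,-113,0],0],
    [[0,0,0],[0,-113,0],0],
    [[0,0,0],[0,-113,0],0],
  ],
)

```text
time: 21.7
ee_pos: [0.5007, 0.0104, 0.3938]
tcp_rot: [[1.0, -0.002, -0.0], [0.0, -0.0, 1.0], [-0.002, -1.0, -0.0]]
wrist_force: [-0.3, 0.3, 0.1]
opening: -0.0001
```

Request:
jog_arm(
  motion=[
    [[0,0,0],[0,10,0],0],
    [[0,0,0],[0,20,0],0],
    [[0,0,0],[0,32,0],0],
    [[0,0,0],[0,44,0],0],
    [[0,0,0],[0,56,0],0],
    [[0,0,0],[0,68,0],0],
    [[0,0,0],[0,80,0],0],
    [[0,0,0],[0,92,0],0],
    [[0,0,0],[0,102,0],0],
    [[0,0,0],[0,109,0],0],
    [[0,0,0],[0,113,0],0],
    [[0,0,0],[0,113,0],0],
    [[0,0,0],[0,113,0],0],
    [[0,0,0],[0,113,0],0],
  ],
)

```text
time: 23.1
ee_pos: [0.5031, 0.0101, 0.2862]
tcp_rot: [[1.0, 0.007, 0.0], [-0.0, 0.002, 1.0], [0.007, -1.0, 0.002]]
wrist_force: [-5.8, -0.8, 26.4]
opening: -0.0002
```

Request:
jog_arm(
  motion=[
    [[0,0,0],[0,-15,0],0],
    [[0,0,0],[0,-35,0],0],
    [[0,0,0],[0,-60,0],0],
    [[0,0,0],[0,-85,0],0],
    [[0,0,0],[0,-105,0],0],
    [[0,0,0],[0,-130,0],0],
    [[0,0,0],[0,-160,0],30],
    [[0,0,0],[0,-165,0],85],
    [[0,0,0],[0,-165,0],85],
    [[0,0,0],[0,-165,0],85],
  ],
)

```text
time: 24.1
ee_pos: [0.5008, 0.0105, 0.4456]
tcp_rot: [[1.0, -0.002, -0.0], [0.0, -0.0, 1.0], [-0.002, -1.0, -0.0]]
wrist_force: [-0.4, -0.5, -0.1]
opening: 0.0583
```

```bash
python3 pic.py 10 250 160 130 130 180 140
```

```text
24.2 [0.5007 0.0105 0.4456] [-0.88 -0.37  0.34] 0.07231077781471161 [-0.57 -0.03  0.49  1.76  0.02  1.41 -0.08]
```

View pics/c10.png

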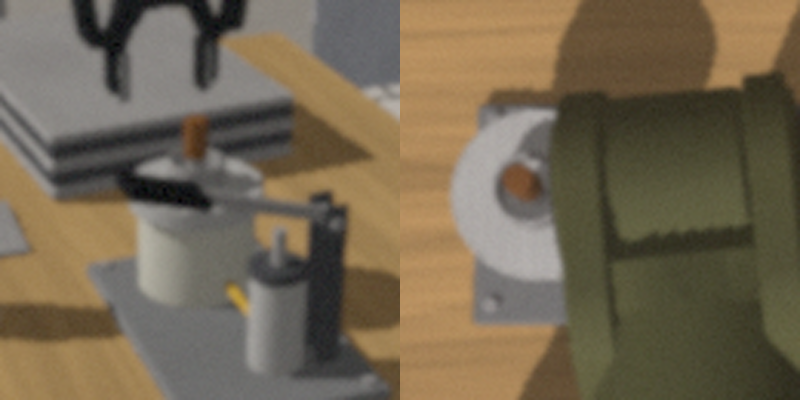

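Run:
```python
import cv2,numpy as np
a=cv2.imread("pics/top10.png")[160:245,190:240]; b=cv2.imread("pics/top6.png")[160:245,190:262]
f=lambda i:cv2.resize(i,None,fx=6,fy=6,interpolation=cv2.INTER_CUBIC)
cv2.imwrite("pics/lids.png",np.hstack([f(a),f(b)]))
```

```text
(no output)
```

View pics/lids.png

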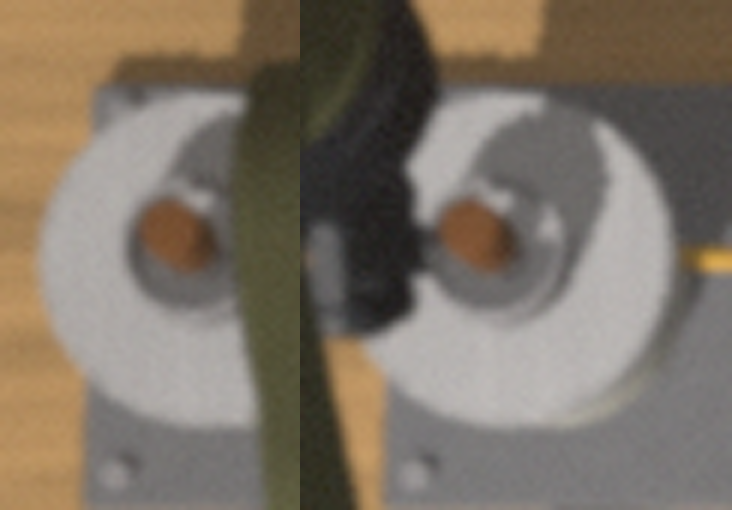

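Run:
```python
from h import *
c=load("top10.npz"); g=lambda l:[((x+.5)/6-.5+190,(y+.5)/6-.5+160) for x,y in l]
L=[(40,258),(60,175),(110,120),(175,93),(62,345),(100,390),(150,415),(200,427),(372,258),(205,92),(355,180),(205,427)]
print("plate",circ(ray(c,g(L),.118)))
print("knob",ray(c,g([(167,228)]),.182))
s=load("side10.npz")
im=cv2.resize(cv2.imread("pics/side10.png"),None,fx=5,fy=5,interpolation=cv2.INTER_CUBIC)
a=np.linspace(0,2*np.pi,60)
for x,y,z,r,col in((.593,.1695,.182,.011,(0,255,0)),(.593,.1695,.144,.011,(0,255,0)),(.592,.168,.118,.063,(255,0,0)),(.592,.168,.142,.027,(255,0,0))):
    p=proj(s,np.c_[x+r*np.cos(a),y+r*np.sin(a),np.full(60,z)])*5+2
    cv2.polylines(im,[p.round().astype(int)],True,col,1)
cv2.imwrite("pics/ov10.png",im[190*5:260*5,270*5:370*5])
```

```text
plate (array([0.5918541 , 0.16855125]), np.float64(0.06349254398517783))
knob [[0.59160545 0.16948214 0.182     ]]
```

View pics/ov10.png

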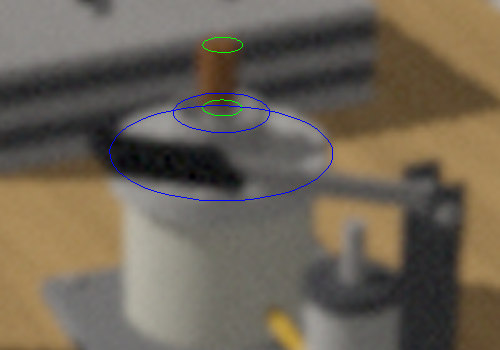

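Relative to the knob, the outer lid is off by only about (0, -1) mm. Next I move above it and descend with open jaws.

Request:
jog_arm(
  motion=[
    [[0,0,0],[10,-15,17],85],
    [[0,0,0],[30,-25,51],85],
    [[0,0,0],[54,-25,92],85],
    [[0,0,0],[75,-25,130],85],
    [[0,0,0],[88,-25,151],85],
    [[0,0,0],[92,-25,158],85],
    [[0,0,0],[92,-25,158],85],
    [[0,0,0],[92,0,158],85],
    [[0,0,0],[92,30,158],85],
    [[0,0,0],[92,60,158],85],
    [[0,0,0],[92,90,158],85],
    [[0,0,0],[92,115,158],85],
    [[0,0,0],[92,125,158],85],
    [[0,0,0],[92,125,158],85],
    [[0,0,0],[92,125,158],85],
  ],
)

```text
time: 25.7
ee_pos: [0.5934, 0.1676, 0.3238]
tcp_rot: [[1.0, 0.002, 0.001], [-0.001, 0.001, 1.0], [0.002, -1.0, 0.001]]
wrist_force: [0.5, 0.7, 0.0]
opening: 0.0852
```

```bash
python3 pic.py 11 250 150 130 130 180 140
```

```text
25.8 [0.5936 0.1681 0.3243] [ 0.67  0.94 -0.08] 0.08516010249444882 [-0.65  0.31  0.4   1.66 -0.13  1.2  -0.22]
```

View pics/c11.png

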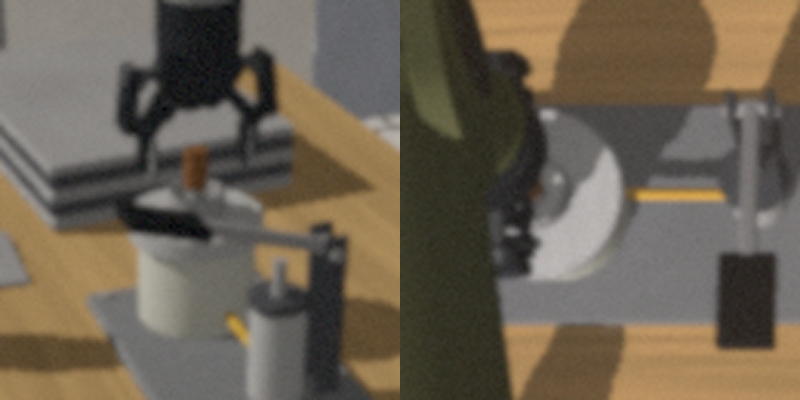

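Request:
jog_arm(
  motion=[
    [[0,0,0],[-0.7,6,0.5],85],
    [[0,0,0],[-0.7,14,0.5],85],
    [[0,0,0],[-0.7,22,0.5],85],
    [[0,0,0],[-0.7,28,0.5],85],
    [[0,0,0],[-0.7,32,0.5],85],
    [[0,0,0],[-0.7,34,0.5],85],
    [[0,0,0],[-0.7,34,0.5],85],
    [[0,0,0],[-0.7,34,0.5],85],
  ],
)

```text
time: 26.6
ee_pos: [0.5924, 0.1689, 0.2885]
tcp_rot: [[1.0, 0.0, -0.0], [0.0, 0.0, 1.0], [0.0, -1.0, 0.0]]
wrist_force: [0.7, -0.3, -0.2]
opening: 0.0849
```

```bash
python3 pic.py 12 270 170 80 80 190 150
```

```text
26.7 [0.5925 0.1689 0.2887] [0.07 0.7  0.2 ] 0.08481887133170987 [-0.65  0.34  0.4   1.69 -0.14  1.13 -0.21]
```

View pics/c12.png

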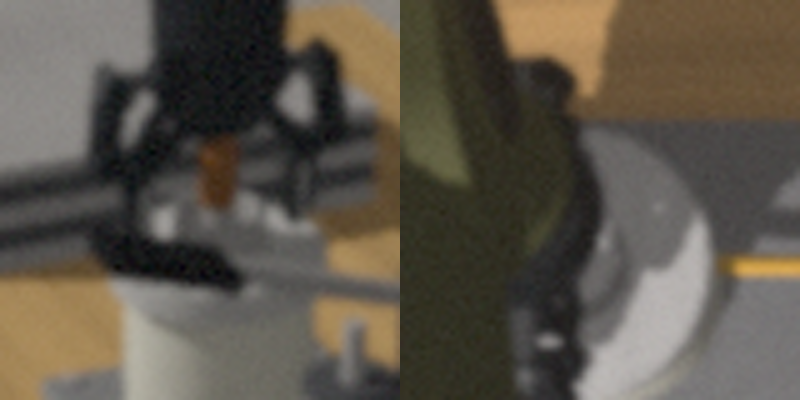

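The fingers straddle the collar without touching (force about 0) and the body is just above the knob. I close gradually.

Request:
jog_arm(
  motion=[
    [[0,0,0],[0,0,0],72],
    [[0,0,0],[0,0,0],64],
    [[0,0,0],[0,0,0],59],
    [[0,0,0],[0,0,0],57],
    [[0,0,0],[0,0,0],55],
    [[0,0,0],[0,0,0],53],
    [[0,0,0],[0,0,0],50],
    [[0,0,0],[0,0,0],45],
    [[0,0,0],[0,0,0],45],
    [[0,0,0],[0,0,0],45],
    [[0,0,0],[0,0,0],45],
  ],
)

```text
time: 27.8
ee_pos: [0.5927, 0.1689, 0.2892]
tcp_rot: [[1.0, 0.002, 0.0], [-0.0, 0.001, 1.0], [0.002, -1.0, 0.001]]
wrist_force: [0.9, -0.8, 5.6]
opening: 0.0525
```

The collar is gripped: it reads 52.5 mm, the same -1.5 mm offset as on the knob. I lift slowly.

Request:
jog_arm(
  motion=[
    [[0,0,0],[0,-1,0],45],
    [[0,0,0],[0,-2,0],45],
    [[0,0,0],[0,-3.5,0],45],
    [[0,0,0],[0,-5,0],45],
    [[0,0,0],[0,-7,0],45],
    [[0,0,0],[0,-9,0],45],
    [[0,0,0],[0,-12,0],45],
    [[0,0,0],[0,-15,0],45],
    [[0,0,0],[0,-15,0],45],
  ],
)

```text
time: 28.7
ee_pos: [0.5925, 0.1689, 0.3041]
tcp_rot: [[1.0, 0.001, -0.0], [0.0, 0.001, 1.0], [0.001, -1.0, 0.001]]
wrist_force: [0.3, 0.4, -3.1]
opening: 0.0526
```

```bash
python3 pic.py 13 270 170 80 80 190 150
```

```text
28.8 [0.5923 0.1689 0.3035] [-0.2   0.71 -2.3 ] 0.05290821470864021 [-0.65  0.33  0.4   1.68 -0.14  1.16 -0.22]
```

View pics/c13.png

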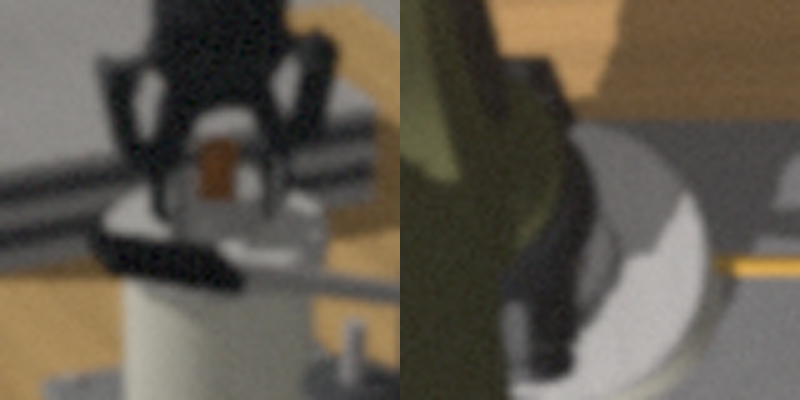

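Only the outer lid is rising (about -2.5 N), and the knob stays put. Continue up.

Request:
jog_arm(
  motion=[
    [[0,0,0],[0,-3,0],45],
    [[0,0,0],[0,-8,0],45],
    [[0,0,0],[0,-14,0],45],
    [[0,0,0],[0,-21,0],45],
    [[0,0,0],[0,-29,0],45],
    [[0,0,0],[0,-37,0],45],
    [[0,0,0],[0,-45,0],45],
    [[0,0,0],[0,-53,0],45],
    [[0,0,0],[0,-61,0],45],
    [[0,0,0],[0,-69,0],45],
    [[0,0,0],[0,-77,0],45],
    [[0,0,0],[0,-85,0],45],
    [[0,0,0],[0,-92,0],45],
    [[0,0,0],[0,-97,0],45],
    [[0,0,0],[0,-100,0],45],
    [[0,0,0],[0,-100,0],45],
    [[0,0,0],[0,-100,0],45],
    [[0,0,0],[0,-100,0],45],
    [[0,0,0],[0,-100,0],45],
    [[0,0,0],[0,-100,0],45],
  ],
)

```text
time: 30.8
ee_pos: [0.5923, 0.1689, 0.4031]
tcp_rot: [[1.0, -0.0, -0.0], [0.0, -0.0, 1.0], [-0.0, -1.0, -0.0]]
wrist_force: [0.2, 0.0, -2.4]
opening: 0.0526
```

```bash
python3 pic.py 14 250 140 130 130 180 140; python3 -c "
from rig import get_obs; o=get_obs(); print(abs(o['dq']).max(), o['tcp_rot'].round(4))"
```

```text
30.9 [0.5923 0.1689 0.4032] [ 0.84 -0.5  -2.1 ] 0.052720166801560046 [-0.66  0.26  0.41  1.56 -0.1   1.35 -0.24]
0.003757847719137398 [[ 1.e+00 -1.e-04 -1.e-04]
 [ 1.e-04 -0.e+00  1.e+00]
 [-1.e-04 -1.e+00 -0.e+00]]
```

View pics/c14.png

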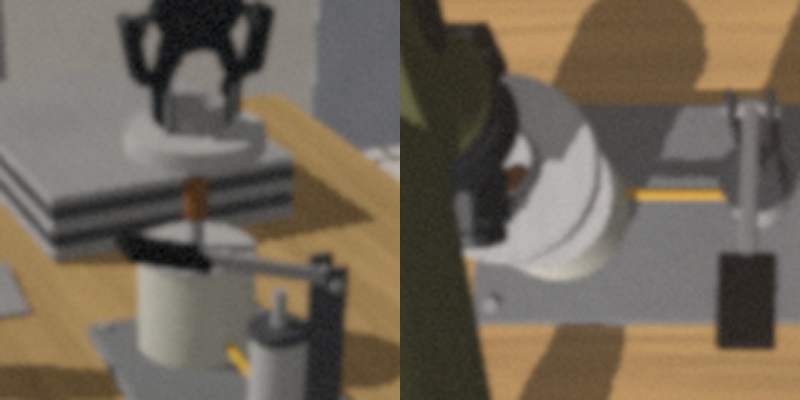

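View pics/side14.png

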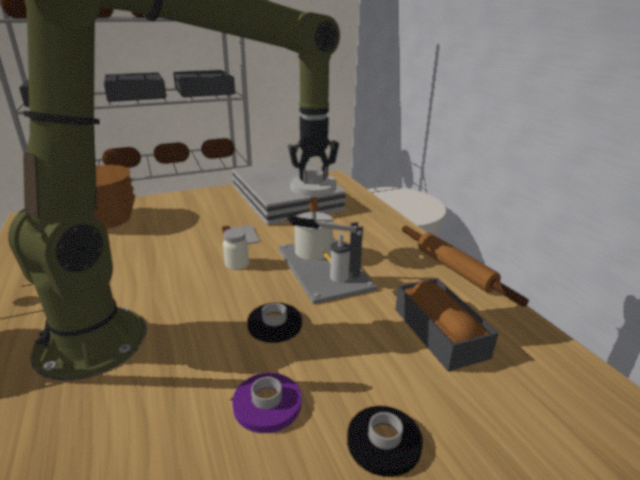

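The outer lid hangs level about 31 mm above the knob top. The inner lid is on the tin with its knob upright, the lever is up, and the pan, jar and scraper have not moved.

```bash
python3 -c "
from rig import bot; print(bot.sign_off())"
```

```text
the job is handed in; nothing more can be done
None
```

I finished the job and handed it in at about 31 s of the 72 s allowed; the sign-off gave no verdict.

- **Seating the lids:** I carried both lids by the knob to the tin and lowered them in steps of about 1 mm. The tin took the weight at TCP z 0.3242 m, where I had expected 0.3243 m, so I took the inner lid as seated and let go.
- **Pump strokes:** I worked the lever through four full strokes. Each press met the stop at 21–26 N, and each time I raised the finger well clear of the pad. The side pictures after the first and fourth strokes showed the lever fully up.
- **Lifting the outer lid:** I gripped the ring collar and raised the outer lid 114 mm. The wrist carried only about 2.4 N, which fits the outer lid alone.
- **Last checks:**
  - The skirt's lower edge is at about 0.213 m and the knob's top at 0.182 m.
  - The tool is level and still.
  - In the pictures the inner lid sits on the tin with its knob upright, and the loaf pan, jar and scraper look unmoved.

No check failed. The one disagreement was 1–2 mm between the side camera, the top camera and the arm's position over the tin, within the stated calibration accuracy.

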